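# Fit the push lock of the key cabinet door

## Task

Put the push lock of the key cabinet door together: thread the wide ring and then the narrow collar down the lock spindle, fully home, then fit the handled cover over the spindle until it drops on. Press the cover down by its handle as far as the sprung spindle goes, and finish like that, still gripping the handle and holding it pressed down. Leave the other things on the table where they are.

Things in the scene. Friction and masses are not known exactly. Their poses are not given: they have to be found in the camera images.
- spindle_foot (a point): Where the lock spindle's axis meets the top face of the tan cabinet door, which lies flat and fixed on the table (200 x 260 x 18 mm, so this point is 18 mm above the table). It lies on the door's long middle line, 40 mm from the door's centre. z is up; x runs along the door's 200 mm side.
- spindle_tip (a point): The tip of the upright round steel lock spindle, 14 mm in diameter, 56 mm above the door's face when not pressed (74 mm above the table); its top 5 mm taper to 8 mm. The tip goes down with the spindle.
- spindle (a joint): How far the spindle is pressed down into the door, m: 0 is up, 0.008 is its stop. A spring holds it up: it begins to move at about 6 N and reaches the stop at about 14 N, and springs back when let go.
- wide_ring_mid (a point): Centre (half-way up, on the axis) of the loose wide steel ring lying flat on the table: outside diameter 52 mm, hole 18 mm, 14 mm high. It goes on first; home, it lies flat on the door's face with this point 7 mm above it.
- collar_mid (a point): Centre (half-way up, on the axis) of the loose narrow steel collar standing on the table: outside diameter 36 mm, hole 18 mm, 16 mm high. It goes on second; home, it lies on the wide ring with this point 22 mm above the door's face.
- cover_handle (a point): Centre of the handle of the loose steel cover (0.25 kg): a round disc 72 mm across, 21 mm thick, with an upright handle block on top, 50 mm long (x), 16 thick (y), 32 tall (z). This point is 37 mm above the underside. A blind hole, 17 mm wide, 16 deep, in the middle of the underside takes the spindle: dropped on, this point is 21 mm above the tip. The disc stays clear of the collar even fully pressed.
- nut: A loose steel hexagon nut, 22 mm across corners, 9 mm high, lying among the lock parts. Origin on its underside; bystander, leave alone.
- padlock: A loose brass padlock lying flat, body 38 x 45 x 20 mm. Origin on its underside; bystander, leave alone.
- screwdriver: A loose screwdriver, 180 mm long, lying flat. Origin on its underside; bystander, leave alone.
- tape: A loose roll of packing tape lying flat, 100 mm outside diameter, 45 mm high. Origin on its underside; bystander, leave alone.
- bottle: A loose upright clear bottle, 60 mm diameter, 160 mm high. Origin on its underside; bystander, leave alone.
- hinge: A loose flat steel hinge leaf, 35 x 60 mm, 8 mm high at its knuckle. Origin on its underside; bystander, leave alone.
Not all that is in view belongs to the job. Leave any blue look-alike of the part that bears cover_handle alone.

How it is judged:
On the way, in this order (a step that is already met when the one before it is completed fails the run):
1. the wide ring lies fully home on the door round the spindle (horizontal distance between wide_ring_mid and spindle_foot below 0.005 m and z of wide_ring_mid in the frame of spindle_foot below 0.009 m and angle between wide_ring_mid's own z axis and vertical below 0.1 rad), for 0.2 s.
2. the narrow collar lies fully home on the wide ring (all of step 1 and horizontal distance between collar_mid and spindle_foot below 0.005 m and z of collar_mid in the frame of spindle_foot below 0.024 m and angle between collar_mid's own z axis and vertical below 0.1 rad), for 0.2 s.
3. the cover has dropped on to the spindle (all of step 2 and horizontal distance between cover_handle and spindle_tip below 0.006 m and z of cover_handle in the frame of spindle_tip below 0.0235 m and angle between cover_handle's own z axis and vertical below 0.1 rad), for 0.2 s.
At the end, for the whole second after the job is handed in: Ring on the door and collar on the ring (within 5 mm of the axis, at most 2 mm high), cover level with its hole's bottom within 2.5 mm of the tip, and the fingers, round the handle (within 30 mm of its centre), hold the spindle pressed down more than 6 of its 8 mm (all of step 3 and value of joint spindle above 0.006 m and contact force between the fingers and cover above 2 N and distance between the grasp point and cover_handle below 0.03 m); the arm keeps its last pose, push and grip.
It fails at once if one of the other things on the table is pushed more than 30 mm from its place (distance of any of nut, padlock, screwdriver, tape, bottle, hinge from where it was at the start of the episode above 0.03 m).
It also fails if it takes over 72 s, if anything falls off the work surface, if the arm or the gripper's body presses on something with over 40 N, if the wrist force passes 120 N, or if a joint passes its speed limit or range.

## Robot

A 6-joint arm with a two-finger parallel gripper is mounted at the origin on the work surface. World frame = base frame: x ahead of the robot, y to its left, z up, the work surface at z = 0. Lengths are in m, angles in rad, forces in N, time in s.
With the tool pointing down it reaches from about 0.35 to 0.85 m from the base axis. Payload 8.1 kg.
Tool frame: the origin (TCP) lies midway between the tips of the shut fingers; the grasp point (between the pads) lies 19 mm behind it (robot.tcp_to_grasp is the distance from the TCP to the grasp point, in m); x points along the fingers, y is the direction in which the jaws open and shut, and the axes are right-handed (so a half turn about x gives the same grasp; the last joint's range is limited). The gripper opens to 93 mm and grips with 3 to 60 N. Pads are 15 mm wide; open, the fingers measure 128 mm over their backs; the gripper's body (75 mm by 188 mm) begins 65 mm behind the grasp point.
Start: joints at [1.06, 0.13, 1.488, -0, 1.523, -0.085], TCP at [0.248, 0.546, 0.219] pointing down, gripper open.
Joint ranges: [-2.96, 2.96], [-0.89, 2.26], [0.02, 2.5], [-1.34, 4.48], [0, 2.73], [-2.66, 2.66]. Speed limits (rad/s): [2.39, 2.39, 2.79, 3.14, 3.14, 3.14].

## Interface

Orientations are given as a rotation vector (axis times angle).
In Python, from plant import robot gives the robot as it stands.
- The arm moves only by the tool play_rows, never from a script. Its argument "plan" is a list of rows, each an object with "slide": the shift along the world's x, y, z as a fraction of full scale, a list of three; "roll": the turn about the world's z as a fraction of full scale; "fingers": the gripper command: -1 is shut, 1 is fully open, values between are in proportion. A call has 1 to 20 rows; each row shifts and turns the commanded pose from where the row before left it; what a row does not reach is not made up. Full scale, the value 1, is 30 mm for a shift and 8 degrees for a turn. A row lasts 1/8 s, in which the tool goes at most 62.5 mm and 10.7 degrees, less where a joint would pass 70% of its speed; a pose out of reach is approached as far as the arm can. A call with a number of a shift or a turn outside -1 to 1 is refused whole. A call with a gripper value outside its range is refused whole. The fingers move at their own pace and stop on an object; "squeeze" is the grip in N (left out, the last holds). Time passes only in rows, so rows that do not move let the fingers close. It gives the time, the measured TCP pose, the force and the opening at its end, in the units of the state.
- robot.read_state(): the state, without advancing time (a new reading comes with each control period).
- robot.read_camera(name): name is "scene" or "top" or "wrist"; returns the picture (400x640x3 uint8, red, green, blue); there is no depth.
- robot.get_calibration(name): a dict with "fx", "fy", "cx", "cy" (pixels), "R" (3x3) and "t" (3): a world point X has camera coordinates R X + t; the wrist camera has in their place "T_tool_cam" (4x4, takes a point from camera to tool coordinates, whose origin is the TCP and whose axes are the tool frame's). Camera axes: x right, y down, z forward; pixel columns grow to the right and rows downward; lengths in m; the calibration is good to about 2 mm. A picture is of the moment at which its call begins: read the wrist's pose just before it. get_calibration takes no time and is no camera call.
- robot.close_job(): hands the job in, once; it reports no verdict.
Trained networks look in the newest picture that a camera, given by its name, has taken for a name from the list of things; names that differ only in an ending like _2 or _b are one class to them, and where a whole thing is asked for, a point or a joint stands for the part that bears it (a point fixed in the world has none). Each returns a list of dicts, best first, with "p" (0 to 1); they miss things now and then, are a little off and sometimes report something else, mostly with a low value. They report only what shows in the picture. A call takes as long as a camera call. They do not tell look-alikes from the thing itself.
- robot.boxes_of(camera, target): "extent" ([centre column, centre row, width, height] in pixels, round what is visible of it).
- robot.regions_of(camera, target): "region" (400x640 bool, what is visible of it) and "extent" ([centre column, centre row, width, height] in pixels, round what is visible of it).
- robot.mark_of(camera, target): "point" ([column, row] in pixels: a listed point, or the origin of a listed thing).
The state is a dict: "t": time; "q": joint angles; "dq": joint speeds; "joint_torque": joint torques, N m; "tool_pos": TCP position; "orientation": TCP orientation; "force": force on the tool from outside, world axes, zero at the start; "wrist_torque": the same for the moment, N m; "opening": finger opening in m.
Only numpy, scipy, OpenCV 4.12 (cv2) and the standard library are available. Lean on these libraries where they do the work, as an engineer would, in place of code of your own. Each camera call takes 0.05 s, during which the arm holds its last target.

## Working session

There is one attempt and no reset: what is moved stays moved. The work goes in short steps, Python scripts to look and compute and a tool call to move; the robot and the scene stay as the last step left them, time stands still between calls to the robot, and variables do not carry over. Pictures are saved under pics/ and viewed, and the job is handed in when it is done.

Besides the shell and the picture viewer there is one more tool, called by a JSON object that holds its "op" and its "data", one argument or row to a line. play_rows: Moves the arm, as the interface text tells. Its arguments: {"type":"object","properties":{"plan":{"type":"array","items":{"type":"object","properties":{"slide":{"type":"array","items":{"type":"number","minimum":-1,"maximum":1}},"roll":{"type":"number","minimum":-1,"maximum":1},"fingers":{"type":"number"}}}},"squeeze":{"type":"number"}},"required":["plan"]}

```bash
ls; mkdir -p pics
python3 - <<'E'
from plant import robot
import cv2
s=robot.read_state();print(s['t'],s['tool_pos'],s['orientation'],s['opening'],s['force'])
for n in ['top','scene']:
    im=robot.read_camera(n);cv2.imwrite(f'pics/{n}0.png',im[:,:,::-1])
    print(n,robot.get_calibration(n))
    for t in ['spindle_foot','spindle_tip','wide_ring_mid','collar_mid','cover_handle']:
        print(t,[(round(d['p'],2),[round(float(v),1) for v in d['point']]) for d in robot.mark_of(n,t)])
print(robot.get_calibration('wrist'),robot.tcp_to_grasp,robot.read_state()['t'])
E
```

```text
pics
0.0 [0.24751417 0.54594127 0.21759903] [ 0.33256747  1.54539838 -0.33535524] 0.09309248391055516 [-0.4146275   0.11225373 -0.72582323]
top {'fx': 386.82254244927367, 'fy': 386.82254244927367, 'cx': 319.8963312691925, 'cy': 205.48009962159358, 'R': array([[ 0.01087219, -0.99989989, -0.00905616],
       [-0.99221875, -0.00966441, -0.1241312 ],
       [ 0.12403125,  0.01033527, -0.99222449]]), 't': array([0.0433714 , 0.54337715, 1.43456789])}
spindle_foot [(0.61, [311.7, 208.4])]
spindle_tip []
wide_ring_mid [(0.71, [386.7, 190.7])]
collar_mid [(0.37, [389.5, 231.9])]
cover_handle [(0.64, [439.9, 176.5]), (0.62, [436.7, 206.4]), (0.39, [390.1, 233.4])]
scene {'fx': 395.11489940394193, 'fy': 395.11489940394193, 'cx': 317.89225245560607, 'cy': 200.26741792055878, 'R': array([[ 0.57346602,  0.81914819, -0.01153147],
       [ 0.47041602, -0.34078579, -0.81398637],
       [-0.67070522,  0.46136894, -0.5807695 ]]), 't': array([-0.32823945, -0.17817779,  1.59728122])}
spindle_foot [(0.75, [328.0, 211.2])]
spindle_tip [(0.61, [326.9, 195.4])]
wide_ring_mid [(0.63, [265.5, 266.0])]
collar_mid [(0.57, [227.8, 231.6])]
cover_handle [(0.84, [197.8, 299.6]), (0.77, [190.8, 268.6])]
{'fx': 309.37970582362965, 'fy': 309.37970582362965, 'cx': 318.46406231109637, 'cy': 200.95398116210094, 'T_tool_cam': array([[-2.03461210e-04, -2.83906609e-01,  9.58851915e-01,
        -1.67746503e-01],
       [ 9.99999745e-01, -7.14107283e-04,  7.52337475e-07,
        -3.30478846e-04],
       [ 6.84509543e-04,  9.58851671e-01,  2.83906682e-01,
        -8.04758727e-02],
       [ 0.00000000e+00,  0.00000000e+00,  0.00000000e+00,
         1.00000000e+00]])} 0.0188 0.6
```

View pics/top0.png

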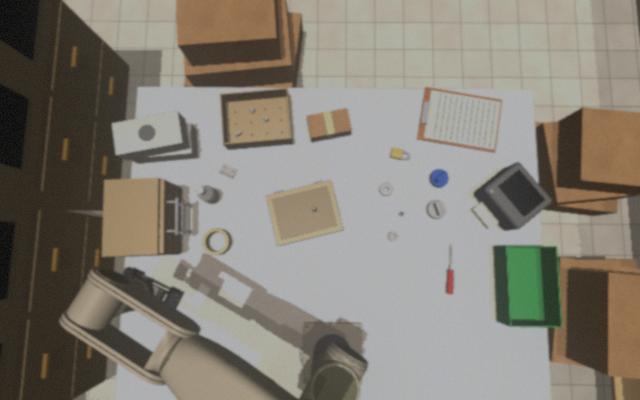

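View pics/scene0.png

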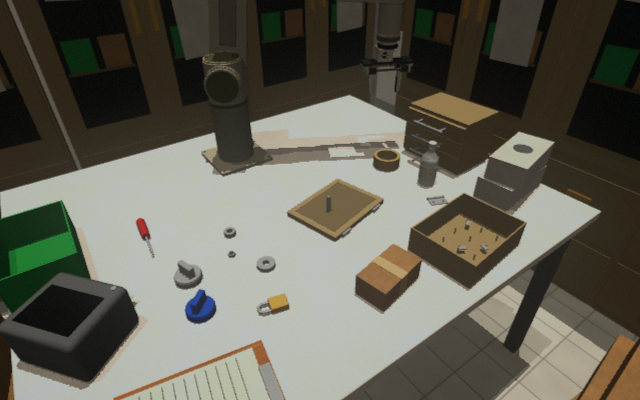

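Run:
```python
import cv2
a=cv2.imread('pics/top0.png')[130:270,260:480]
cv2.imwrite('pics/topcrop.png',cv2.resize(a,None,fx=3.6,fy=3.6,interpolation=cv2.INTER_CUBIC))
a=cv2.imread('pics/scene0.png')[170:330,150:370]
cv2.imwrite('pics/scenecrop.png',cv2.resize(a,None,fx=3.6,fy=3.6,interpolation=cv2.INTER_CUBIC))
```

```text
(no output)
```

View pics/topcrop.png

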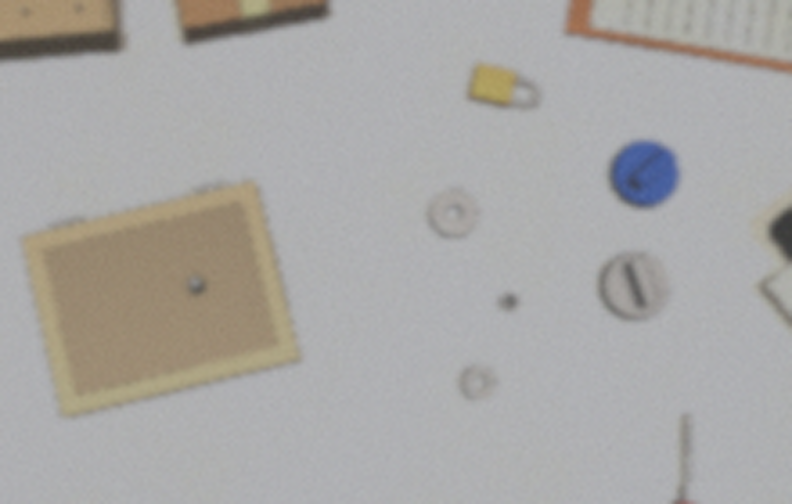

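View pics/scenecrop.png

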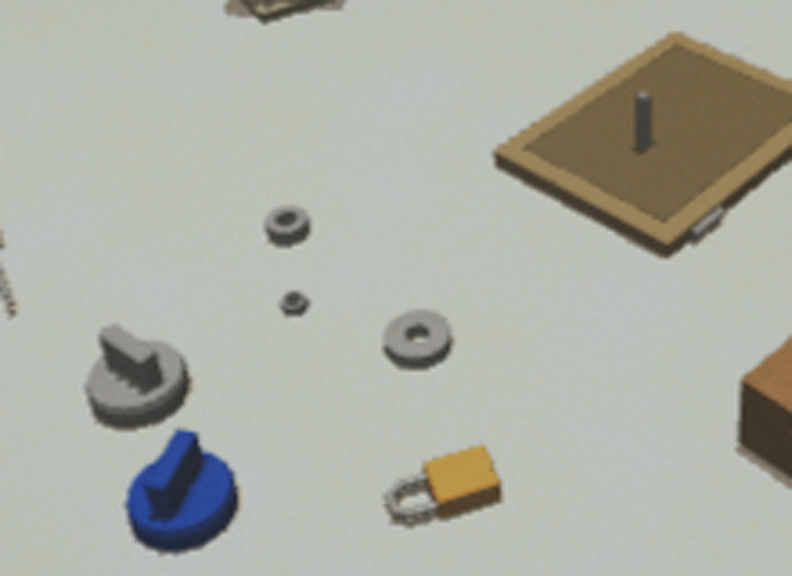

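The top view shows the door with its spindle at (314,209), the ring at (386,190), the collar at (392,236) and the nut at (401,213). There are two cover candidates: grey steel at (436,209) and blue at (439,178). The steel one is the part; the enlarged crops confirm that the blue one is the look-alike.

```bash
cat > h.py <<'E'
import numpy as np, cv2
from scipy.spatial.transform import Rotation as Ro
from plant import robot
def cam(name,st=None):
    c=robot.get_calibration(name)
    K=np.array([[c['fx'],0,c['cx']],[0,c['fy'],c['cy']],[0,0,1]])
    if name=='wrist':
        T=np.eye(4);T[:3,:3]=Ro.from_rotvec(st['orientation']).as_matrix();T[:3,3]=st['tool_pos']
        M=np.linalg.inv(T@c['T_tool_cam']);return K,M[:3,:3],M[:3,3]
    return K,c['R'],c['t']
def atz(C,uv,z):
    K,R,t=C;o=-R.T@t;d=R.T@np.linalg.solve(K,[uv[0],uv[1],1]);return o+d*(z-o[2])/d[2]
def proj(C,X):
    K,R,t=C;p=K@(R@np.asarray(X)+t);return p[:2]/p[2]
def jaw(st):
    R=Ro.from_rotvec(st['orientation']).as_matrix();return R
E
python3 - <<'E'
from h import *
T=cam('top');S=cam('scene')
P={'foot':((311.7,208.4),(328,211.2),.018),'tip':((314.5,208.5),(326.9,195.4),.074),'ring':((386.7,190.7),(265.5,266),.007),'collar':((389.5,231.9),(227.8,231.6),.008),'coll_b':((392.3,236),(229.8,232),.008),'cover':((436.7,206.4),(190.8,268.6),.037)}
for k,(a,b,z) in P.items(): print(k,atz(T,a,z).round(4),atz(S,b,z).round(4))
# handle ends top
st=robot.read_state();print(jaw(st).round(3))
# handle top ends, crop px
f=lambda x,y:(260+x/3.6,130+y/3.6)
p=atz(T,f(627,262),.053);q=atz(T,f(643,307),.053);print('handle',p,q,np.degrees(np.arctan2(*(q-p)[1::-1])))
g=lambda x,y:(150+x/3.6,170+y/3.6)
p=atz(S,g(108,332),.053);q=atz(S,g(152,360),.053);print('handle',p,q,np.degrees(np.arctan2(*(q-p)[1::-1])))
E
```

```text
foot [0.5333 0.0805 0.018 ] [0.5328 0.0673 0.018 ]
tip [0.5265 0.0683 0.074 ] [0.5244 0.069  0.074 ]
ring [ 0.6066 -0.2093  0.007 ] [ 0.6214 -0.209   0.007 ]
collar [ 0.4469 -0.2181  0.008 ] [ 0.4268 -0.2319  0.008 ]
coll_b [ 0.4314 -0.2286  0.008 ] [ 0.4321 -0.2277  0.008 ]
cover [ 0.5433 -0.3923  0.037 ] [ 0.5437 -0.3852  0.037 ]
[[ 0.     0.413  0.911]
 [ 0.     0.911 -0.413]
 [-1.     0.     0.   ]]
handle [ 0.5548821  -0.37853618  0.053     ] [ 0.50806115 -0.39384021  0.053     ] -161.89935835068727
handle [ 0.52200181 -0.40300599  0.053     ] [ 0.56785716 -0.38710251  0.053     ] 19.127494384345546
```

{"op": "play_rows", "data": {
  "plan": [
    {"slide": [0.545, -0.937, 0], "roll": -1, "fingers": 1},
    {"slide": [0.545, -0.937, 0], "roll": -1, "fingers": 1},
    {"slide": [0.545, -0.937, 0], "roll": -1, "fingers": 1},
    {"slide": [0.545, -0.937, 0], "roll": -1, "fingers": 1},
    {"slide": [0.545, -0.937, 0], "roll": -1, "fingers": 1},
    {"slide": [0.545, -0.937, 0], "roll": -1, "fingers": 1},
    {"slide": [0.545, -0.937, 0], "roll": -1, "fingers": 1},
    {"slide": [0.545, -0.937, 0], "roll": -1, "fingers": 1},
    {"slide": [0.545, -0.937, 0], "roll": -1, "fingers": 1},
    {"slide": [0.545, -0.937, 0], "roll": -1, "fingers": 1},
    {"slide": [0.545, -0.937, 0], "roll": -1, "fingers": 1},
    {"slide": [0.545, -0.937, 0], "roll": -1, "fingers": 1},
    {"slide": [0.545, -0.937, 0], "roll": -1, "fingers": 1},
    {"slide": [0.545, -0.937, 0], "roll": -1, "fingers": 1},
    {"slide": [0.545, -0.937, 0], "roll": -1, "fingers": 1},
    {"slide": [0.545, -0.937, 0], "roll": -1, "fingers": 1},
    {"slide": [0.545, -0.937, 0], "roll": -1, "fingers": 1},
    {"slide": [0, 0, 0], "roll": 0, "fingers": 1}
  ]
}}

```text
t: 2.85
tool_pos: [0.5264, 0.0669, 0.2186]
orientation: [2.037, 0.348, -2.038]
force: [-0.5, 1.0, -0.7]
opening: 0.0927
```

```bash
cat >> h.py <<'E'
def look(tag,targets):
    st=robot.read_state();C=cam('wrist',st)
    im=robot.read_camera('wrist');cv2.imwrite(f'pics/{tag}.png',im[:,:,::-1])
    print('t',st['t'],'tcp',np.round(st['tool_pos'],4),'yaw',np.degrees(np.arctan2(jaw(st)[1,1],jaw(st)[0,1])).round(2),'open',st['opening'],'F',np.round(st['force'],1))
    np.savez(f'pics/{tag}.npz',pos=st['tool_pos'],ori=st['orientation'])
    for t,z in targets:
        print(t,[(round(d['p'],2),np.round(d['point'],1).tolist(),atz(C,d['point'],z)[:2].round(4).tolist()) for d in robot.mark_of('wrist',t)])
    return st,C,im
E
python3 - <<'E'
from h import *
st,C,im=look('w1',[('spindle_foot',.018),('spindle_tip',.074)])
print(proj(C,[.526,.0685,.018]),proj(C,[.526,.0685,.074]))
E
```

```text
t 2.85 tcp [0.5264 0.0669 0.2186] yaw -70.59 open 0.09267231763426007 F [-0.5  1.  -0.7]
spindle_foot [(0.85, [314.2, 178.0], [0.5224, 0.0718])]
spindle_tip [(0.75, [313.7, 186.0], [0.526, 0.0728])]
[317.72716505 176.14310912] [317.58351655 187.36752738]
```

View pics/w1.png

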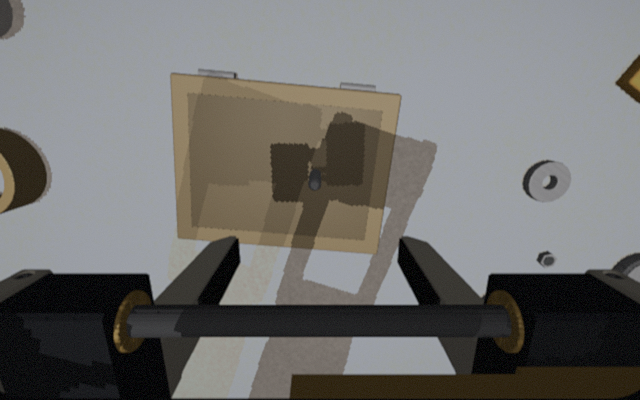

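Run:
```python
import cv2
a=cv2.imread('pics/w1.png')[150:220,270:360]
cv2.imwrite('pics/w1c.png',cv2.resize(a,None,fx=8,fy=8,interpolation=cv2.INTER_CUBIC))
a=cv2.imread('pics/w1.png')[140:220,500:620]
cv2.imwrite('pics/w1d.png',cv2.resize(a,None,fx=6,fy=6,interpolation=cv2.INTER_CUBIC))
```

```text
(no output)
```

View pics/w1c.png

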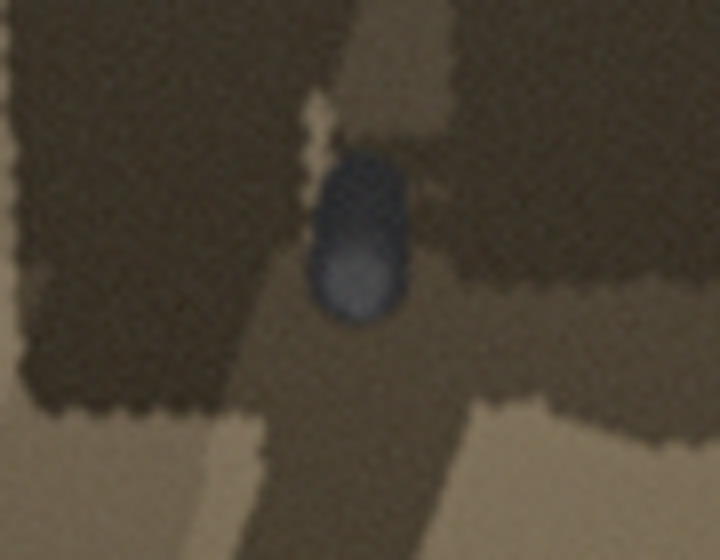

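View pics/w1d.png

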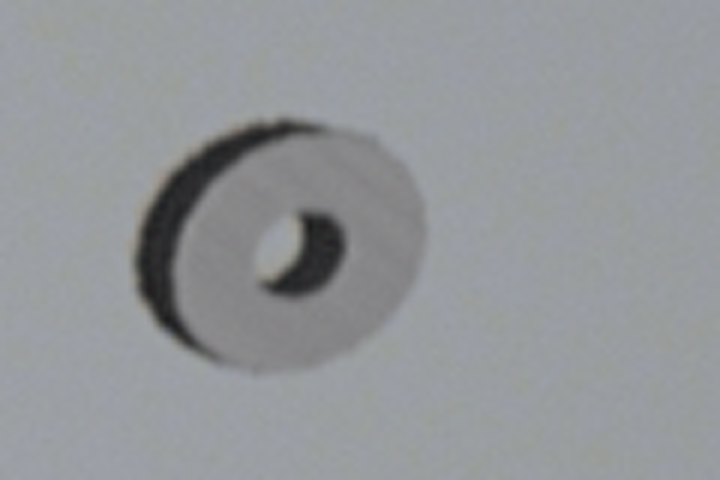

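Run:
```python
from h import *
d=np.load('pics/w1.npz');C=cam('wrist',{'tool_pos':d['pos'],'orientation':d['ori']})
print('tip',atz(C,(314.5,185.5),.074),'foot',atz(C,(315.2,174.3),.018))
print('ring top',atz(C,(500+300/6-.4,140+252/6-.4),.014))
print('hole top rim',atz(C,(500+299/6-.4,140+252/6-.4),.014))
print(proj(C,d['pos']))
```

```text
tip [0.52682358 0.07218821 0.074     ] foot [0.5271328  0.07214912 0.018     ]
ring top [ 0.61351892 -0.20359587  0.014     ]
hole top rim [ 0.6134508  -0.20340217  0.014     ]
[319.6525929  247.02873231]
```

{"op": "play_rows", "data": {
  "plan": [
    {"slide": [0.29, -0.91, -0.33], "roll": 0, "fingers": 1},
    {"slide": [0.29, -0.91, -0.33], "roll": 0, "fingers": 1},
    {"slide": [0.29, -0.91, -0.33], "roll": 0, "fingers": 1},
    {"slide": [0.29, -0.91, -0.33], "roll": 0, "fingers": 1},
    {"slide": [0.29, -0.91, -0.33], "roll": 0, "fingers": 1},
    {"slide": [0.29, -0.91, -0.33], "roll": 0, "fingers": 1},
    {"slide": [0.29, -0.91, -0.33], "roll": 0, "fingers": 1},
    {"slide": [0.29, -0.91, -0.33], "roll": 0, "fingers": 0.7},
    {"slide": [0.29, -0.91, -0.33], "roll": 0, "fingers": 0.7},
    {"slide": [0.29, -0.91, -0.33], "roll": 0, "fingers": 0.7},
    {"slide": [0, 0, 0], "roll": 0, "fingers": 0.7},
    {"slide": [0, 0, 0], "roll": 0, "fingers": 0.7}
  ]
}}

```text
t: 4.5
tool_pos: [0.6128, -0.2031, 0.1198]
orientation: [2.035, 0.354, -2.035]
force: [0.1, 0.5, -0.1]
opening: 0.079
```

Run:
```python
from h import *
st,C,im=look('w2',[('wide_ring_mid',.007)])
for r in robot.regions_of('wrist','wide_ring_mid')[:2]: print(r['p'],r['extent'])
a=im[100:280,200:440,::-1];cv2.imwrite('pics/w2c.png',cv2.resize(a,None,fx=3,fy=3,interpolation=cv2.INTER_CUBIC))
print(proj(C,[.6135,-.206,.014]))
```

```text
t 4.5 tcp [ 0.6128 -0.2031  0.1198] yaw -70.31 open 0.0790160100101042 F [ 0.1  0.5 -0.1]
wide_ring_mid [(0.71, [318.9, 193.7], [0.6146, -0.202])]
0.74 [319.2, 195.7, 55.7, 60.4]
[322.62373099 198.16598848]
```

View pics/w2c.png

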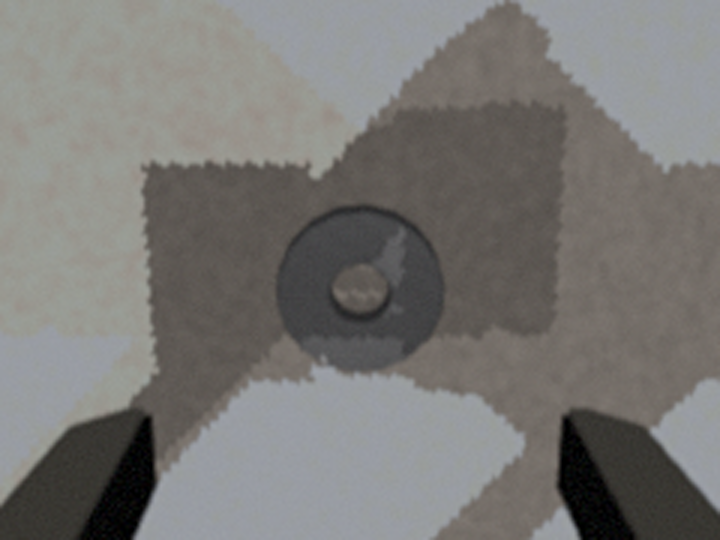

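View pics/w2.png

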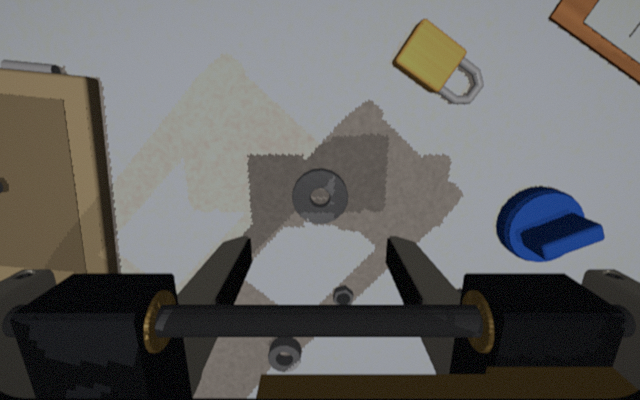

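Run:
```python
from h import *
d=np.load('pics/w2.npz');C=cam('wrist',{'tool_pos':d['pos'],'orientation':d['ori']})
print(atz(C,(319.9,196),.014), atz(C,(319.6,195.7),.0), d['pos'])
```

```text
[ 0.61460528 -0.20294326  0.014     ] [ 0.61111433 -0.20393412  0.        ] [ 0.61281462 -0.20307538  0.1197983 ]
```

{"op": "play_rows", "data": {
  "plan": [
    {"slide": [0.06, 0, -0.9], "roll": 0, "fingers": 0.7},
    {"slide": [0, 0, -0.9], "roll": 0, "fingers": 0.7},
    {"slide": [0, 0, -0.9], "roll": 0, "fingers": 0.7},
    {"slide": [0, 0, -0.7], "roll": 0, "fingers": 0.7},
    {"slide": [0, 0, -0.45], "roll": 0, "fingers": 0.7},
    {"slide": [0, 0, 0], "roll": 0, "fingers": 0},
    {"slide": [0, 0, 0], "roll": 0, "fingers": -0.3},
    {"slide": [0, 0, 0], "roll": 0, "fingers": -0.3},
    {"slide": [0, 0, 0], "roll": 0, "fingers": -0.3},
    {"slide": [0, 0, 0], "roll": 0, "fingers": -0.3}
  ],
  "squeeze": 30
}}

```text
t: 5.9
tool_pos: [0.6154, -0.2047, 0.0054]
orientation: [2.037, 0.351, -2.034]
force: [0.6, 1.3, 5.4]
opening: 0.0504
```

{"op": "play_rows", "data": {
  "plan": [
    {"slide": [0, 0, 0.5], "roll": 0, "fingers": -0.3},
    {"slide": [0, 0, 0.9], "roll": 0, "fingers": -0.3},
    {"slide": [0, 0, 0.9], "roll": 0, "fingers": -0.3},
    {"slide": [0, 0, 0.9], "roll": 0, "fingers": -0.3},
    {"slide": [0, 0, 0.6], "roll": 0, "fingers": -0.3},
    {"slide": [-0.42, 0.88, 0], "roll": 0, "fingers": -0.3},
    {"slide": [-0.42, 0.88, 0], "roll": 0, "fingers": -0.3},
    {"slide": [-0.42, 0.88, 0], "roll": 0, "fingers": -0.3},
    {"slide": [-0.42, 0.88, 0], "roll": 0, "fingers": -0.3},
    {"slide": [-0.42, 0.88, 0], "roll": 0, "fingers": -0.3},
    {"slide": [-0.42, 0.88, 0], "roll": 0, "fingers": -0.3},
    {"slide": [-0.42, 0.88, 0], "roll": 0, "fingers": -0.3},
    {"slide": [-0.42, 0.88, 0], "roll": 0, "fingers": -0.3},
    {"slide": [-0.42, 0.88, 0], "roll": 0, "fingers": -0.3},
    {"slide": [-0.42, 0.88, 0], "roll": 0, "fingers": -0.3},
    {"slide": [0, 0, 0], "roll": 0, "fingers": -0.3},
    {"slide": [0, 0, 0], "roll": 0, "fingers": -0.3}
  ]
}}

```text
t: 8.02
tool_pos: [0.4887, 0.0592, 0.1183]
orientation: [2.035, 0.352, -2.035]
force: [1.3, 0.0, -2.5]
opening: 0.0502
```

Run:
```python
from h import *
st,C,im=look('w3',[('wide_ring_mid',.122),('spindle_tip',.074),('spindle_foot',.018)])
a=im[120:280,200:440,::-1];cv2.imwrite('pics/w3c.png',cv2.resize(a,None,fx=3.3,fy=3.3,interpolation=cv2.INTER_CUBIC))
```

```text
t 8.025 tcp [0.4887 0.0592 0.1183] yaw -70.37 open 0.05018730530111768 F [ 1.3  0.  -2.5]
wide_ring_mid [(0.68, [314.0, 249.1], [0.488, 0.0624])]
spindle_tip [(0.79, [319.9, 165.0], [0.5277, 0.0728])]
spindle_foot [(0.84, [317.2, 156.3], [0.5249, 0.074])]
```

View pics/w3c.png

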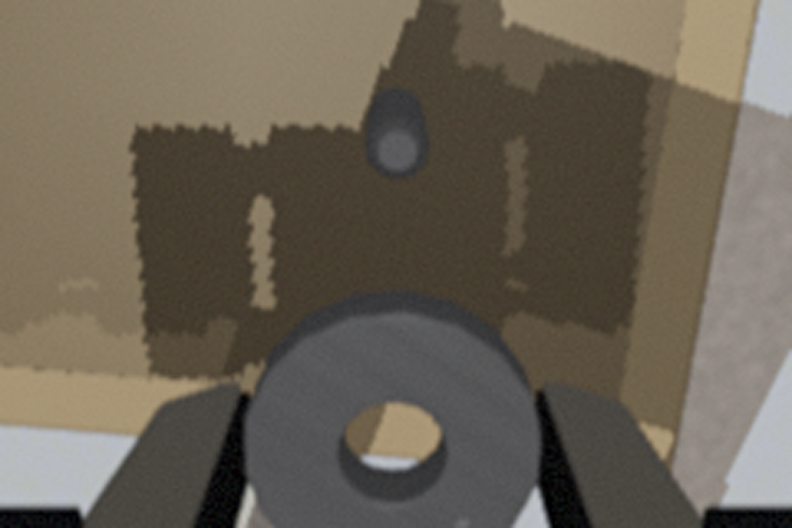

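Run:
```python
from h import *
d=np.load('pics/w3.npz');C=cam('wrist',{'tool_pos':d['pos'],'orientation':d['ori']})
r=atz(C,(318.75,256),.1269);t=atz(C,(319.95,165.3),.074);print(r,t,t-r,d['pos'])
a=atz(C,(200+245/3.3,256),.1269);b=atz(C,(200+541/3.3,256),.1269);print(np.linalg.norm(a-b))
# foot
print(atz(C,(200+398/3.3,120+90/3.3),.018))
```

```text
[0.48712273 0.05919921 0.1269    ] [0.52747763 0.07265417 0.074     ] [ 0.0403549   0.01345496 -0.0529    ] [0.48874763 0.05920941 0.1182967 ]
0.050829367610188414
[0.53318172 0.07383447 0.018     ]
```

{"op": "play_rows", "data": {
  "plan": [
    {"slide": [0.67, 0.22, 0], "roll": 0, "fingers": -0.3},
    {"slide": [0.67, 0.22, 0], "roll": 0, "fingers": -0.3},
    {"slide": [0, 0, 0], "roll": 0, "fingers": -0.3},
    {"slide": [0, 0, -0.5], "roll": 0, "fingers": -0.3},
    {"slide": [0, 0, -0.4], "roll": 0, "fingers": -0.3},
    {"slide": [0, 0, -0.35], "roll": 0, "fingers": -0.3},
    {"slide": [0, 0, -0.35], "roll": 0, "fingers": -0.3},
    {"slide": [0, 0, 0], "roll": 0, "fingers": -0.3}
  ]
}}

```text
t: 9.22
tool_pos: [0.5278, 0.0727, 0.0689]
orientation: [2.034, 0.352, -2.038]
force: [0.3, -0.1, -2.7]
opening: 0.0504
```

Run:
```python
from h import *
st,C,im=look('w4',[('wide_ring_mid',.072),('spindle_tip',.074)])
a=im[180:320,200:440,::-1];cv2.imwrite('pics/w4c.png',cv2.resize(a,None,fx=3.3,fy=3.3,interpolation=cv2.INTER_CUBIC))
print(proj(C,[.5275,.0727,.074]))
```

```text
t 9.225 tcp [0.5278 0.0727 0.0689] yaw -70.39 open 0.05036094034719904 F [ 0.3 -0.1 -2.7]
wide_ring_mid [(0.69, [320.5, 249.2], [0.5281, 0.0723])]
spindle_tip [(0.87, [319.1, 254.1], [0.5258, 0.0723])]
[319.50540656 251.38212047]
```

View pics/w4c.png

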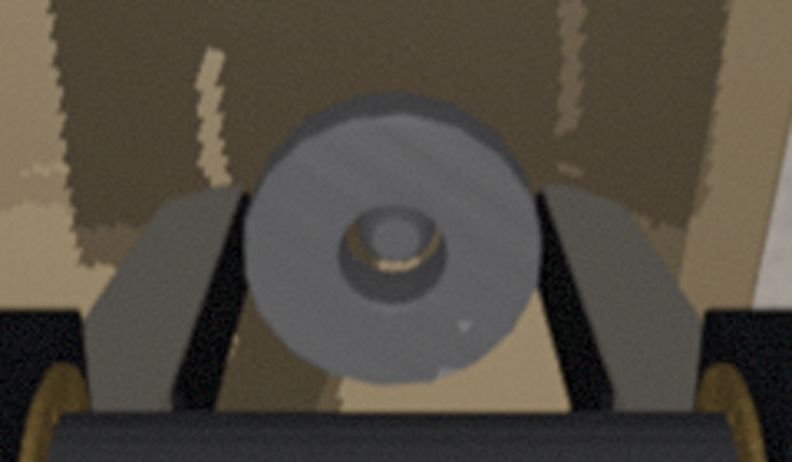

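Run:
```python
from h import *
d=np.load('pics/w4.npz');C=cam('wrist',{'tool_pos':d['pos'],'orientation':d['ori']})
print(atz(C,(200+394/3.3-.35,180+237/3.3-.35),.074)-atz(C,(200+393/3.3-.35,180+254/3.3-.35),.0775))
```

```text
[ 0.00147357  0.00034051 -0.0035    ]
```

{"op": "play_rows", "data": {
  "plan": [
    {"slide": [0.05, 0.01, -0.1], "roll": 0, "fingers": -0.3},
    {"slide": [0, 0, -0.4], "roll": 0, "fingers": -0.3},
    {"slide": [0, 0, -0.4], "roll": 0, "fingers": -0.3},
    {"slide": [0, 0, -0.4], "roll": 0, "fingers": -0.3},
    {"slide": [0, 0, -0.2], "roll": 0, "fingers": -0.3},
    {"slide": [0, 0, 0], "roll": 0, "fingers": -0.3}
  ]
}}

```text
t: 10.12
tool_pos: [0.53, 0.073, 0.0246]
orientation: [2.035, 0.352, -2.037]
force: [0.3, 0.5, -2.0]
opening: 0.0502
```

{"op": "play_rows", "data": {
  "plan": [
    {"slide": [0, 0, 0], "roll": 0, "fingers": 0.4},
    {"slide": [0, 0, 0], "roll": 0, "fingers": 0.4},
    {"slide": [0, 0, 0], "roll": 0, "fingers": 0.4},
    {"slide": [0, 0, 0.4], "roll": 0, "fingers": 0.4},
    {"slide": [0, 0, 1], "roll": 0, "fingers": 0.4},
    {"slide": [0, 0, 1], "roll": 0, "fingers": 0.4},
    {"slide": [0, 0, 1], "roll": 0, "fingers": 0.4},
    {"slide": [0, 0, 0.6], "roll": 0, "fingers": 0.4},
    {"slide": [0, 0, 0], "roll": 0, "fingers": 0.4}
  ]
}}

```text
t: 11.25
tool_pos: [0.5315, 0.0731, 0.1471]
orientation: [2.039, 0.351, -2.032]
force: [0.8, -0.5, -0.6]
opening: 0.0651
```

Run:
```python
from h import *
st,C,im=look('w5',[('wide_ring_mid',.025),('spindle_tip',.074)])
a=im[130:270,200:440,::-1];cv2.imwrite('pics/w5c.png',cv2.resize(a,None,fx=3.3,fy=3.3,interpolation=cv2.INTER_CUBIC))
```

```text
t 11.25 tcp [0.5315 0.0731 0.1471] yaw -70.4 open 0.06513227240302254 F [ 0.8 -0.5 -0.6]
wide_ring_mid [(0.66, [318.6, 193.7], [0.5312, 0.0736])]
spindle_tip [(0.69, [318.2, 215.2], [0.5263, 0.0722])]
```

View pics/w5c.png

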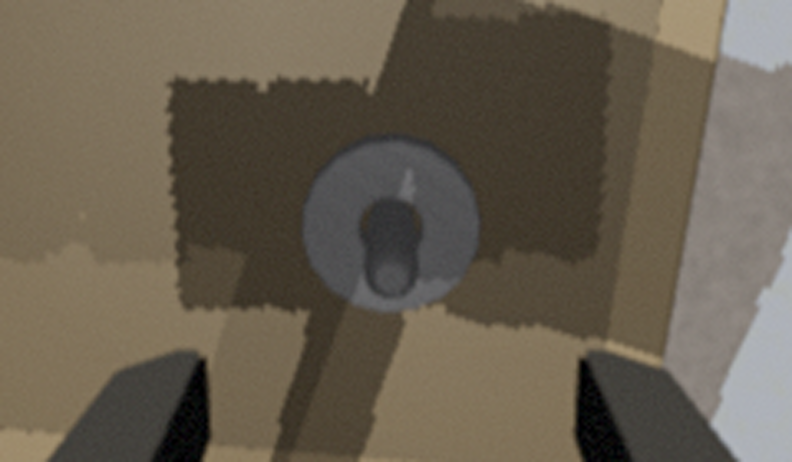

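{"op": "play_rows", "data": {
  "plan": [
    {"slide": [-0.3, -0.9, -0.08], "roll": 0, "fingers": 0.4},
    {"slide": [-0.3, -0.9, -0.08], "roll": 0, "fingers": 0.4},
    {"slide": [-0.3, -0.9, -0.08], "roll": 0, "fingers": 0.4},
    {"slide": [-0.3, -0.9, -0.08], "roll": 0, "fingers": 0.4},
    {"slide": [-0.3, -0.9, -0.08], "roll": 0, "fingers": 0.4},
    {"slide": [-0.3, -0.9, -0.08], "roll": 0, "fingers": 0.4},
    {"slide": [-0.3, -0.9, -0.08], "roll": 0, "fingers": 0.4},
    {"slide": [-0.3, -0.9, -0.08], "roll": 0, "fingers": 0.4},
    {"slide": [-0.3, -0.9, -0.08], "roll": 0, "fingers": 0.4},
    {"slide": [-0.3, -0.9, -0.08], "roll": 0, "fingers": 0.4},
    {"slide": [-0.3, -0.9, -0.08], "roll": 0, "fingers": 0.4},
    {"slide": [0, 0, 0], "roll": 0, "fingers": 0.4},
    {"slide": [0, 0, 0], "roll": 0, "fingers": 0.4}
  ]
}}

```text
t: 13.02
tool_pos: [0.4309, -0.2231, 0.1178]
orientation: [2.035, 0.353, -2.038]
force: [0.0, -0.5, 0.3]
opening: 0.0647
```

Run:
```python
from h import *
d=np.load('pics/w5.npz');C=cam('wrist',{'tool_pos':d['pos'],'orientation':d['ori']})
print('tip',atz(C,(200+391/3.3-.35,130+273/3.3-.35),.074))
st,C,im=look('w6',[('collar_mid',.008)])
a=im[120:280,200:440,::-1];cv2.imwrite('pics/w6c.png',cv2.resize(a,None,fx=3.3,fy=3.3,interpolation=cv2.INTER_CUBIC))
```

```text
tip [0.52853544 0.07306992 0.074     ]
t 13.025 tcp [ 0.4309 -0.2231  0.1178] yaw -70.42 open 0.0647198604998282 F [ 0.  -0.5  0.3]
collar_mid [(0.93, [324.2, 195.8], [0.433, -0.227])]
```

View pics/w6c.png

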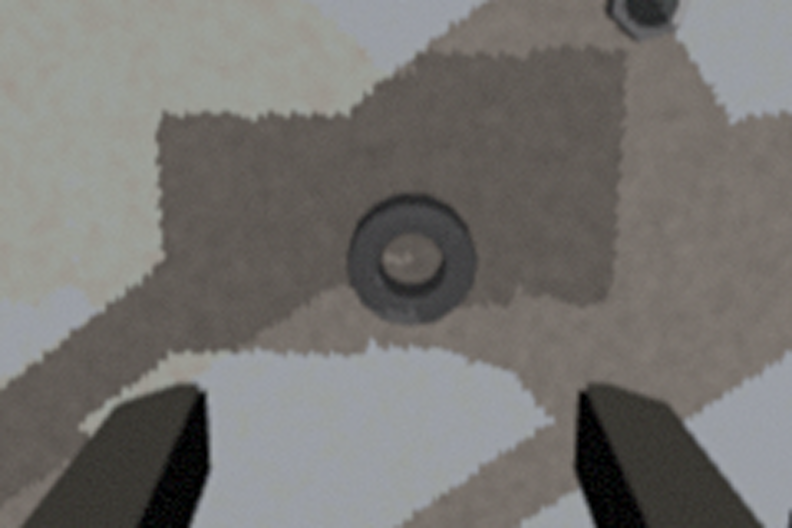

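Run:
```python
from h import *
d=np.load('pics/w6.npz');C=cam('wrist',{'tool_pos':d['pos'],'orientation':d['ori']})
r=atz(C,(200+412/3.3-.35,120+264/3.3-.35),.016);print(r,r-d['pos'])
```

```text
[ 0.43172854 -0.22761737  0.016     ] [ 0.00087839 -0.00448427 -0.10178546]
```

{"op": "play_rows", "data": {
  "plan": [
    {"slide": [0.03, -0.15, -0.9], "roll": 0, "fingers": 0.4},
    {"slide": [0, 0, -0.9], "roll": 0, "fingers": 0.4},
    {"slide": [0, 0, -0.9], "roll": 0, "fingers": 0.4},
    {"slide": [0, 0, -0.7], "roll": 0, "fingers": 0.4},
    {"slide": [0, 0, -0.33], "roll": 0, "fingers": 0.4},
    {"slide": [0, 0, 0], "roll": 0, "fingers": 0},
    {"slide": [0, 0, 0], "roll": 0, "fingers": -0.6},
    {"slide": [0, 0, 0], "roll": 0, "fingers": -0.6},
    {"slide": [0, 0, 0], "roll": 0, "fingers": -0.6},
    {"slide": [0, 0, 0], "roll": 0, "fingers": -0.6}
  ],
  "squeeze": 30
}}

```text
t: 14.38
tool_pos: [0.4328, -0.2288, 0.0077]
orientation: [2.036, 0.351, -2.034]
force: [-1.2, 1.6, 6.3]
opening: 0.035
```

{"op": "play_rows", "data": {
  "plan": [
    {"slide": [0, 0, 0.5], "roll": 0, "fingers": -0.6},
    {"slide": [0, 0, 0.9], "roll": 0, "fingers": -0.6},
    {"slide": [0, 0, 0.9], "roll": 0, "fingers": -0.6},
    {"slide": [0, 0, 0.9], "roll": 0, "fingers": -0.6},
    {"slide": [0, 0, 0.6], "roll": 0, "fingers": -0.6},
    {"slide": [0.19, 0.96, 0], "roll": 0, "fingers": -0.6},
    {"slide": [0.19, 0.96, 0], "roll": 0, "fingers": -0.6},
    {"slide": [0.19, 0.96, 0], "roll": 0, "fingers": -0.6},
    {"slide": [0.19, 0.96, 0], "roll": 0, "fingers": -0.6},
    {"slide": [0.19, 0.96, 0], "roll": 0, "fingers": -0.6},
    {"slide": [0.19, 0.96, 0], "roll": 0, "fingers": -0.6},
    {"slide": [0.19, 0.96, 0], "roll": 0, "fingers": -0.6},
    {"slide": [0.19, 0.96, 0], "roll": 0, "fingers": -0.6},
    {"slide": [0.19, 0.96, 0], "roll": 0, "fingers": -0.6},
    {"slide": [0.19, 0.96, 0], "roll": 0, "fingers": -0.6},
    {"slide": [0, 0, 0], "roll": 0, "fingers": -0.6},
    {"slide": [0, 0, 0], "roll": 0, "fingers": -0.6}
  ]
}}

```text
t: 16.5
tool_pos: [0.4889, 0.0592, 0.1207]
orientation: [2.035, 0.352, -2.036]
force: [0.1, -0.4, -1.8]
opening: 0.0348
```

Run:
```python
from h import *
st,C,im=look('w7',[('collar_mid',.122),('spindle_tip',.074)])
a=im[120:280,200:440,::-1];cv2.imwrite('pics/w7c.png',cv2.resize(a,None,fx=3.3,fy=3.3,interpolation=cv2.INTER_CUBIC))
```

```text
t 16.5 tcp [0.4889 0.0592 0.1207] yaw -70.37 open 0.03479107217265062 F [ 0.1 -0.4 -1.8]
collar_mid [(0.75, [318.8, 248.4], [0.4884, 0.0596])]
spindle_tip [(0.83, [322.5, 164.7], [0.5281, 0.0709])]
```

View pics/w7c.png

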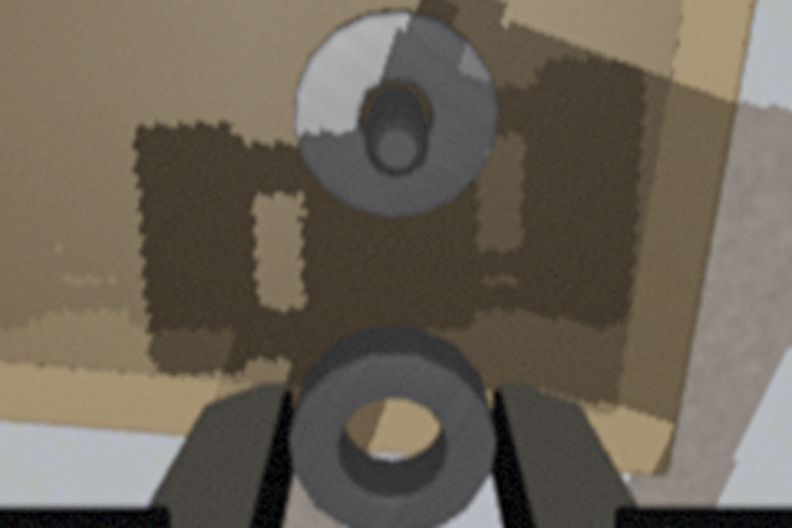

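Run:
```python
from h import *
d=np.load('pics/w7.npz');C=cam('wrist',{'tool_pos':d['pos'],'orientation':d['ori']})
f=lambda x,y:(200+x/3.3-.35,120+y/3.3-.35)
r=atz(C,f(392,446),.129);t=atz(C,f(398,149),.074);print(r,t,t-r)
```

```text
[0.48771983 0.05953895 0.129     ] [0.5275521  0.07240114 0.074     ] [ 0.03983227  0.01286219 -0.055     ]
```

{"op": "play_rows", "data": {
  "plan": [
    {"slide": [0.68, 0.22, 0], "roll": 0, "fingers": -0.6},
    {"slide": [0.68, 0.22, 0], "roll": 0, "fingers": -0.6},
    {"slide": [0, 0, 0], "roll": 0, "fingers": -0.6},
    {"slide": [0, 0, -0.5], "roll": 0, "fingers": -0.6},
    {"slide": [0, 0, -0.4], "roll": 0, "fingers": -0.6},
    {"slide": [0, 0, -0.35], "roll": 0, "fingers": -0.6},
    {"slide": [0, 0, -0.35], "roll": 0, "fingers": -0.6},
    {"slide": [0, 0, 0], "roll": 0, "fingers": -0.6}
  ]
}}

```text
t: 17.65
tool_pos: [0.5289, 0.0727, 0.0715]
orientation: [2.034, 0.352, -2.038]
force: [-0.4, 0.3, -0.6]
opening: 0.0352
```

Run:
```python
from h import *
st,C,im=look('w8',[('collar_mid',.072),('spindle_tip',.074)])
a=im[180:320,200:440,::-1];cv2.imwrite('pics/w8c.png',cv2.resize(a,None,fx=3.3,fy=3.3,interpolation=cv2.INTER_CUBIC))
```

```text
t 17.65 tcp [0.5289 0.0727 0.0715] yaw -70.4 open 0.035157986438388356 F [-0.4  0.3 -0.6]
collar_mid [(0.84, [317.9, 249.4], [0.5274, 0.0733])]
spindle_tip [(0.97, [318.7, 251.0], [0.5275, 0.0728])]
```

View pics/w8c.png

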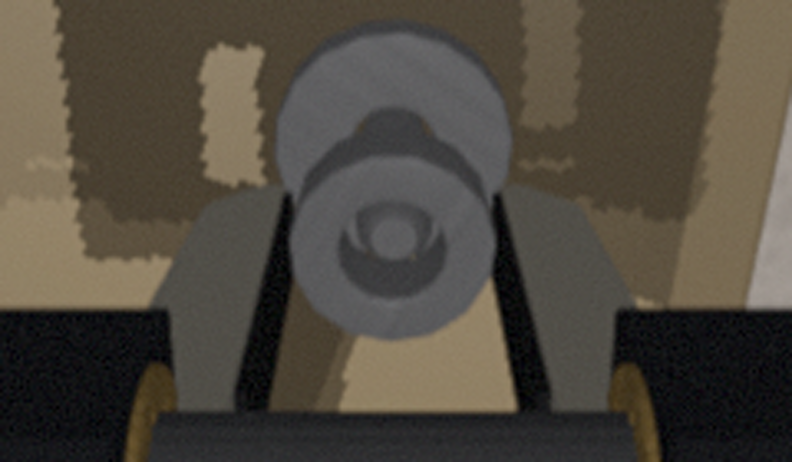

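Run:
```python
from h import *
d=np.load('pics/w8.npz');C=cam('wrist',{'tool_pos':d['pos'],'orientation':d['ori']})
f=lambda x,y:(200+x/3.3-.35,180+y/3.3-.35)
r=atz(C,f(392,248),.0795);t=atz(C,f(393,237),.074);print(r,t,t-r)
```

```text
[0.52769417 0.07303013 0.0795    ] [0.52718645 0.07266996 0.074     ] [-0.00050772 -0.00036018 -0.0055    ]
```

{"op": "play_rows", "data": {
  "plan": [
    {"slide": [0, 0, -0.4], "roll": 0, "fingers": -0.6},
    {"slide": [0, 0, -0.35], "roll": 0, "fingers": -0.6},
    {"slide": [0, 0, -0.27], "roll": 0, "fingers": -0.6},
    {"slide": [0, 0, 0], "roll": 0, "fingers": -0.6}
  ]
}}

```text
t: 18.3
tool_pos: [0.5291, 0.0727, 0.041]
orientation: [2.034, 0.352, -2.038]
force: [-0.0, 0.4, -1.2]
opening: 0.0348
```

{"op": "play_rows", "data": {
  "plan": [
    {"slide": [0, 0, 0], "roll": 0, "fingers": 0.1},
    {"slide": [0, 0, 0], "roll": 0, "fingers": 0.1},
    {"slide": [0, 0, 0], "roll": 0, "fingers": 0.1},
    {"slide": [0, 0, 0.4], "roll": 0, "fingers": 0.1},
    {"slide": [0, 0, 1], "roll": 0, "fingers": 0.1},
    {"slide": [0, 0, 1], "roll": 0, "fingers": 0.1},
    {"slide": [0, 0, 1], "roll": 0, "fingers": 0.1},
    {"slide": [0, 0, 0], "roll": 0, "fingers": 0.1}
  ]
}}

```text
t: 19.3
tool_pos: [0.5324, 0.0729, 0.1483]
orientation: [2.042, 0.351, -2.028]
force: [0.9, -0.6, -0.7]
opening: 0.0509
```

Run:
```python
from h import *
st,C,im=look('w9',[('collar_mid',.040),('spindle_tip',.074)])
a=im[130:270,200:440,::-1];cv2.imwrite('pics/w9c.png',cv2.resize(a,None,fx=3.3,fy=3.3,interpolation=cv2.INTER_CUBIC))
s=robot.read_camera('scene');a=s[160:260,280:400,::-1];cv2.imwrite('pics/s9c.png',cv2.resize(a,None,fx=5,fy=5,interpolation=cv2.INTER_CUBIC))
```

```text
t 19.3 tcp [0.5324 0.0729 0.1483] yaw -70.4 open 0.05089471174475867 F [ 0.9 -0.6 -0.7]
collar_mid [(0.87, [317.6, 200.9], [0.5291, 0.0732])]
spindle_tip [(0.83, [315.7, 218.5], [0.5236, 0.0728])]
```

View pics/w9c.png

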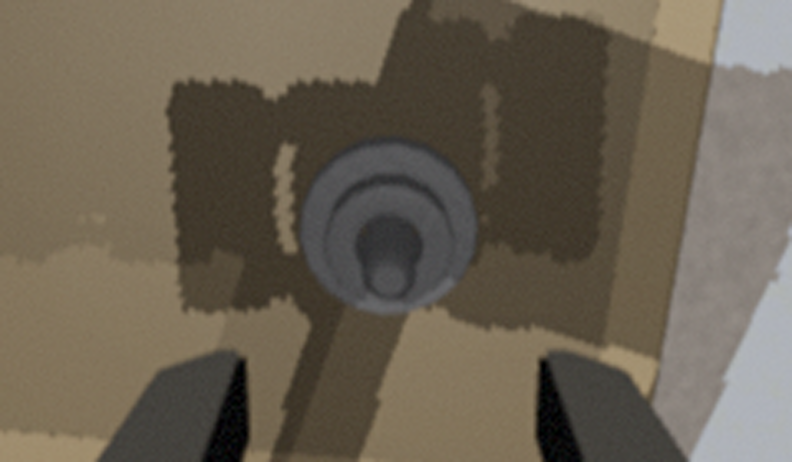

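View pics/s9c.png

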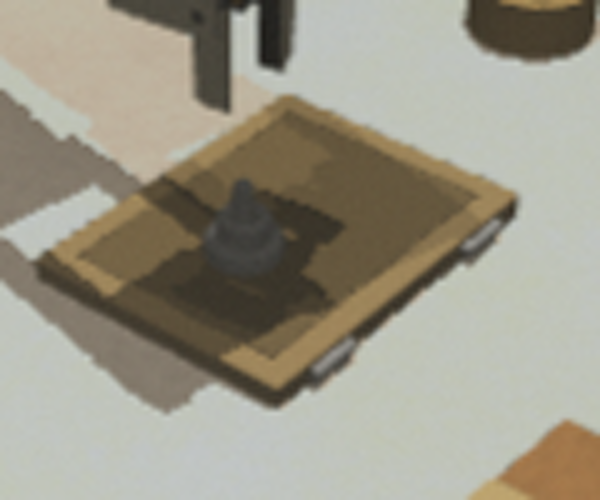

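Run:
```python
from h import *
T=cam('top')
for z in (0,.1,.15): print(z,atz(T,(475,195),z),atz(T,(512,165),z),atz(T,(473,207),z))
a=cv2.imread('pics/top0.png')[130:270,400:580]
cv2.imwrite('pics/tc2.png',cv2.resize(a,None,fx=4,fy=4,interpolation=cv2.INTER_CUBIC))
```

```text
0 [ 0.59404895 -0.55269509  0.        ] [ 0.71435518 -0.70176655  0.        ] [ 0.54700167 -0.5431664   0.        ]
0.1 [ 0.57840424 -0.51336671  0.1       ] [ 0.69064303 -0.6524418   0.1       ] [ 0.53451184 -0.50447699  0.1       ]
0.15 [ 0.57058188 -0.49370252  0.15      ] [ 0.67878695 -0.62777943  0.15      ] [ 0.52826692 -0.48513229  0.15      ]
```

View pics/tc2.png

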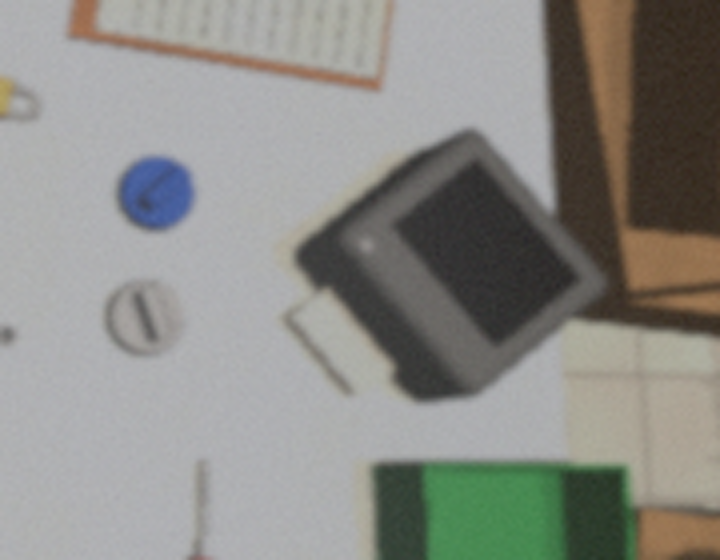

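{"op": "play_rows", "data": {
  "plan": [
    {"slide": [0.023, -0.95, 0], "roll": -0.07, "fingers": 0.1},
    {"slide": [0.023, -0.95, 0], "roll": -0.07, "fingers": 0.1},
    {"slide": [0.023, -0.95, 0], "roll": 0, "fingers": 0.1},
    {"slide": [0.023, -0.95, 0], "roll": 0, "fingers": 0.1},
    {"slide": [0.023, -0.95, 0], "roll": 0, "fingers": 0.1},
    {"slide": [0.023, -0.95, 0], "roll": 0, "fingers": 0.1},
    {"slide": [0.023, -0.95, 0], "roll": 0, "fingers": 0.1},
    {"slide": [0.023, -0.95, 0], "roll": 0, "fingers": 0.1},
    {"slide": [0.023, -0.95, 0], "roll": 0, "fingers": 0.1},
    {"slide": [0.023, -0.95, 0], "roll": 0, "fingers": 0.1},
    {"slide": [0.023, -0.95, 0], "roll": 0, "fingers": 0.1},
    {"slide": [0.023, -0.95, 0], "roll": 0, "fingers": 0.1},
    {"slide": [0.023, -0.95, 0], "roll": 0, "fingers": 0.1},
    {"slide": [0.023, -0.95, 0], "roll": 0, "fingers": 0.1},
    {"slide": [0.023, -0.95, 0], "roll": 0, "fingers": 0.1},
    {"slide": [0.023, -0.95, 0], "roll": 0, "fingers": 0.1},
    {"slide": [0, 0, 0], "roll": 0, "fingers": 0.1},
    {"slide": [0, 0, 0], "roll": 0, "fingers": 0.1}
  ]
}}

```text
t: 21.75
tool_pos: [0.5405, -0.3823, 0.1429]
orientation: [2.047, 0.335, -2.049]
force: [1.0, 0.0, -0.6]
opening: 0.0509
```

Run:
```python
from h import *
st,C,im=look('w10',[('cover_handle',.037)])
print([(round(r['p'],2),r['extent']) for r in robot.regions_of('wrist','cover_handle')])
```

```text
t 21.75 tcp [ 0.5405 -0.3823  0.1429] yaw -71.53 open 0.05093917058739932 F [ 1.   0.  -0.6]
cover_handle [(0.74, [330.4, 206.6], [0.5355, -0.3946]), (0.74, [395.4, 75.0], [0.6597, -0.4082])]
[(0.92, [330.7, 201.5, 78.8, 74.6]), (0.68, [389.8, 77.9, 81.3, 89.2])]
```

View pics/w10.png

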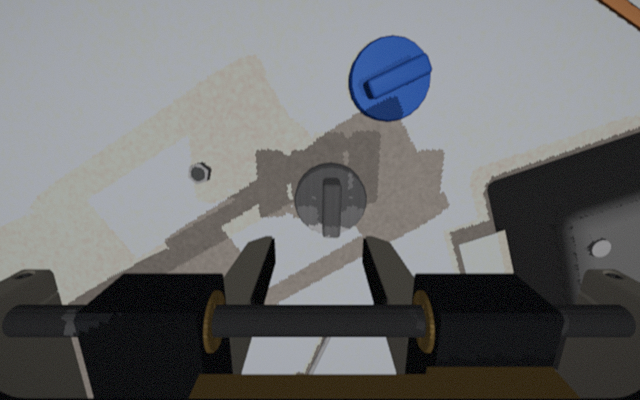

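The grey cover sits under the gripper at (330,205). The blue look-alike is at (390,78), out of the way.

Run:
```python
import cv2
a=cv2.imread('pics/w10.png')[150:250,280:380]
cv2.imwrite('pics/w10c.png',cv2.resize(a,None,fx=6,fy=6,interpolation=cv2.INTER_CUBIC))
```

```text
(no output)
```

View pics/w10c.png

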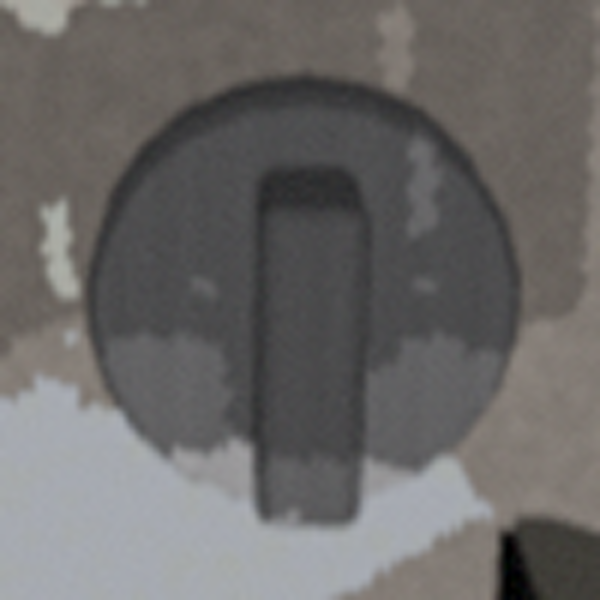

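Run:
```python
from h import *
d=np.load('pics/w10.npz');C=cam('wrist',{'tool_pos':d['pos'],'orientation':d['ori']})
f=lambda x,y:(280+x/6-.4,150+y/6-.4)
a=atz(C,f(312,207),.053);b=atz(C,f(308,524),.053);m=(a+b)/2
print(m,m-d['pos'],np.linalg.norm(a-b),np.degrees(np.arctan2(*(a-b)[1::-1])))
# disc top centre: left 90,right 520, 
print(atz(C,f(306,292),.021))
print(np.linalg.norm(atz(C,f(258,300),.053)-atz(C,f(363,300),.053)))
```

```text
[ 0.53635108 -0.39451923  0.053     ] [-0.00410487 -0.01220105 -0.08985175] 0.04882229031162945 18.426685124070904
[ 0.53893218 -0.39418823  0.021     ]
0.015178674442176257
```

{"op": "play_rows", "data": {
  "plan": [
    {"slide": [-0.15, -0.41, 0], "roll": 0, "fingers": 0.1},
    {"slide": [0, 0, -0.9], "roll": 0, "fingers": 0.1},
    {"slide": [0, 0, -0.9], "roll": 0, "fingers": 0.1},
    {"slide": [0, 0, -0.9], "roll": 0, "fingers": 0.1},
    {"slide": [0, 0, -0.7], "roll": 0, "fingers": 0.1},
    {"slide": [0, 0, -0.4], "roll": 0, "fingers": 0.1},
    {"slide": [0, 0, 0], "roll": 0, "fingers": -0.4},
    {"slide": [0, 0, 0], "roll": 0, "fingers": -0.9},
    {"slide": [0, 0, 0], "roll": 0, "fingers": -0.9},
    {"slide": [0, 0, 0], "roll": 0, "fingers": -0.9},
    {"slide": [0, 0, 0], "roll": 0, "fingers": -0.9}
  ],
  "squeeze": 50
}}

```text
t: 23.28
tool_pos: [0.537, -0.3959, 0.0311]
orientation: [2.047, 0.332, -2.046]
force: [-0.2, 0.6, 3.8]
opening: 0.0155
```

Run:
```python
from h import *
st,C,im=look('w11',[])
a=im[150:350,180:460,::-1];cv2.imwrite('pics/w11c.png',cv2.resize(a,None,fx=2.8,fy=2.8,interpolation=cv2.INTER_CUBIC))
```

```text
t 23.275 tcp [ 0.537  -0.3959  0.0311] yaw -71.51 open 0.015474136602688225 F [-0.2  0.6  3.8]
```

View pics/w11c.png

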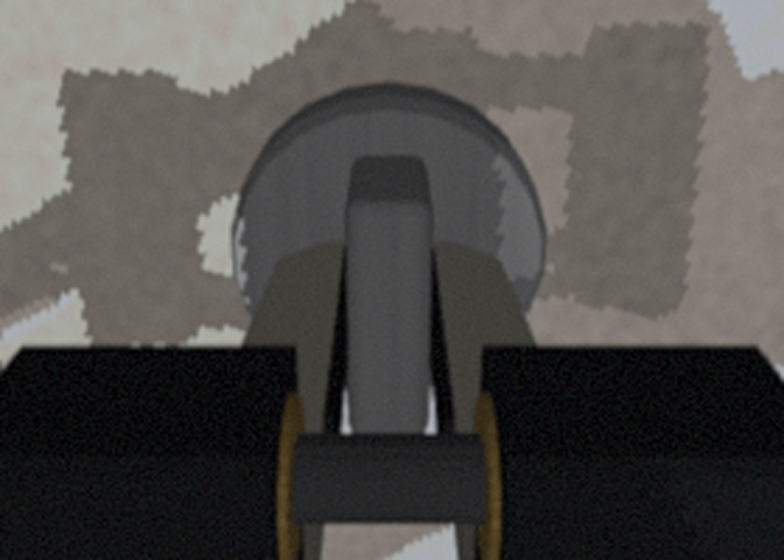

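Run:
```python
from h import *
d=np.load('pics/w11.npz');C=cam('wrist',{'tool_pos':d['pos'],'orientation':d['ori']})
f=lambda x,y:(180+x/2.8-.4,150+y/2.8-.4)
h=np.array([np.cos(np.radians(18.5)),np.sin(np.radians(18.5)),0])
p=atz(C,f(390,206),.053);print('end',p,'ctr',p-.025*h,p-.025*h-d['pos'])
# bottom of end face: handle meets disc at row 155?
p=atz(C,f(389,157),.021);print('base end ctr',p-.025*h-d['pos'])
# disc front edge top at row 107 , base edge row 83
p=atz(C,f(388,107),.021);print('disc',p-.036*h-d['pos'])
p=atz(C,f(388,83),.0);print('disc b',p-.036*h-d['pos'])
```

```text
end [ 0.55890154 -0.38805957  0.053     ] ctr [ 0.53519344 -0.39599218  0.053     ] [-0.00178407 -0.00012038  0.02185684]
base end ctr [-0.002604   -0.00022362 -0.01014316]
disc [-2.58580815e-03 -4.37222379e-06 -1.01431627e-02]
disc b [-0.00208873  0.00017334 -0.03114316]
```

{"op": "play_rows", "data": {
  "plan": [
    {"slide": [0, 0, 0.5], "roll": 0, "fingers": -0.9},
    {"slide": [0, 0, 1], "roll": 0, "fingers": -0.9},
    {"slide": [0, 0, 1], "roll": 0, "fingers": -0.9},
    {"slide": [0, 0, 1], "roll": 0, "fingers": -0.9},
    {"slide": [-0.163, 0.927, 0], "roll": 0, "fingers": -0.9},
    {"slide": [-0.163, 0.927, 0], "roll": 0, "fingers": -0.9},
    {"slide": [-0.163, 0.927, 0], "roll": 0, "fingers": -0.9},
    {"slide": [-0.163, 0.927, 0], "roll": 0, "fingers": -0.9},
    {"slide": [-0.163, 0.927, 0], "roll": 0, "fingers": -0.9},
    {"slide": [-0.163, 0.927, 0], "roll": 0, "fingers": -0.9},
    {"slide": [-0.163, 0.927, 0], "roll": 0, "fingers": -0.9},
    {"slide": [-0.163, 0.927, 0], "roll": 0, "fingers": -0.9},
    {"slide": [-0.163, 0.927, 0], "roll": 0, "fingers": -0.9},
    {"slide": [-0.163, 0.927, 0], "roll": 0, "fingers": -0.9},
    {"slide": [-0.163, 0.927, 0], "roll": 0, "fingers": -0.9},
    {"slide": [-0.163, 0.927, 0], "roll": 0, "fingers": -0.9},
    {"slide": [-0.163, 0.927, 0], "roll": 0, "fingers": -0.9},
    {"slide": [-0.163, 0.927, 0], "roll": 0, "fingers": -0.9},
    {"slide": [-0.163, 0.927, 0], "roll": 0, "fingers": -0.9},
    {"slide": [-0.163, 0.927, 0], "roll": 0, "fingers": -0.9}
  ]
}}

```text
t: 25.82
tool_pos: [0.4579, 0.0503, 0.1358]
orientation: [2.047, 0.333, -2.047]
force: [0.4, 0.0, -2.6]
opening: 0.0158
```

{"op": "play_rows", "data": {
  "plan": [
    {"slide": [0, 0, 0], "roll": 0, "fingers": -0.9},
    {"slide": [0, 0, 0], "roll": 0, "fingers": -0.9}
  ]
}}

```text
t: 26.08
tool_pos: [0.4583, 0.0491, 0.1356]
orientation: [2.047, 0.333, -2.046]
force: [-0.3, 0.5, -2.3]
opening: 0.0155
```

Run:
```python
from h import *
st,C,im=look('w12',[('spindle_tip',.074)])
a=im[60:320,180:460,::-1];cv2.imwrite('pics/w12c.png',cv2.resize(a,None,fx=2.3,fy=2.3,interpolation=cv2.INTER_CUBIC))
a=im[60:160,270:370,::-1];cv2.imwrite('pics/w12d.png',cv2.resize(a,None,fx=6,fy=6,interpolation=cv2.INTER_CUBIC))
```

```text
t 26.075 tcp [0.4583 0.0491 0.1356] yaw -71.49 open 0.015499645734839676 F [-0.3  0.5 -2.3]
spindle_tip [(0.63, [317.8, 117.2], [0.5269, 0.0732])]
```

View pics/w12c.png

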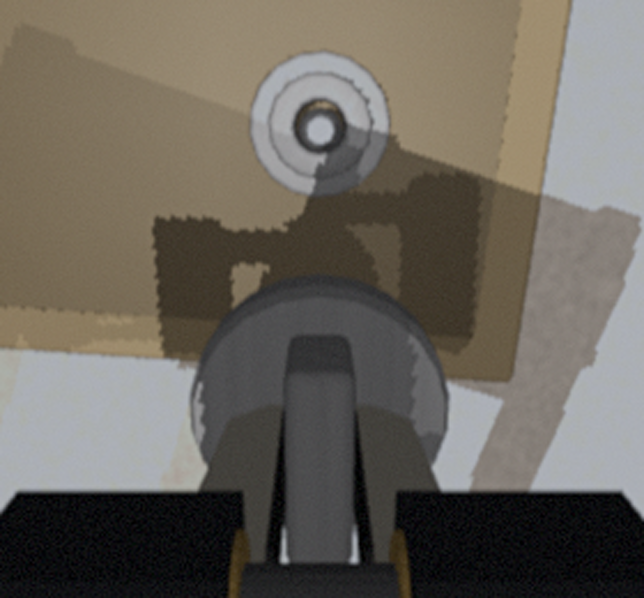

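View pics/w12d.png

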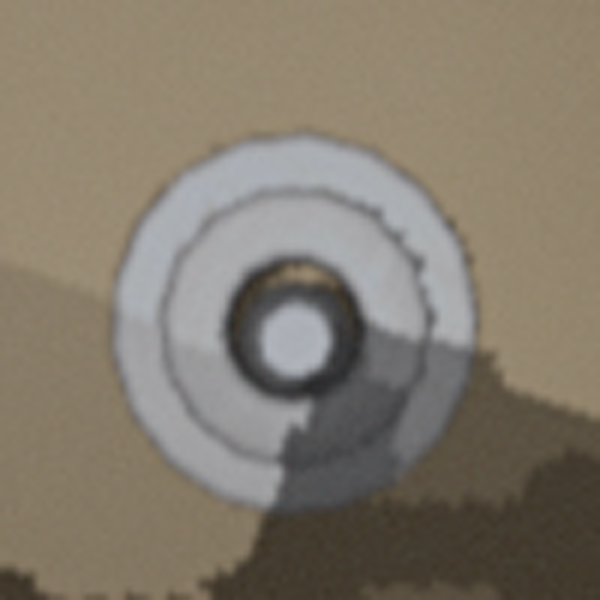

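Run:
```python
from h import *
d=np.load('pics/w12.npz');C=cam('wrist',{'tool_pos':d['pos'],'orientation':d['ori']})
z=d['pos'][2]
f=lambda x,y:(180+x/2.3-.4,60+y/2.3-.4)
h=np.array([np.cos(np.radians(18.5)),np.sin(np.radians(18.5)),0])
c=[atz(C,f(319.5,372),z+.0219)-.025*h,atz(C,f(319,337),z-.0101)-.025*h,atz(C,f(319,297),z-.0101)-.036*h,atz(C,f(319,276),z-.0311)-.036*h]
for q in c: print(q-d['pos'])
t=atz(C,(318.9,116.3),.074);print(t,t-np.mean(c,0))
```

```text
[-0.00088467  0.00037737  0.0219    ]
[-0.00291352 -0.00016202 -0.0101    ]
[-0.00309207 -0.00022866 -0.0101    ]
[-2.30475912e-03  4.94081541e-05 -3.11000000e-02]
[0.52772291 0.07264424 0.074     ] [ 0.07169312  0.02357164 -0.05423241]
```

{"op": "play_rows", "data": {
  "plan": [
    {"slide": [0.8, 0.262, 0], "roll": 0, "fingers": -0.9},
    {"slide": [0.8, 0.262, 0], "roll": 0, "fingers": -0.9},
    {"slide": [0.8, 0.262, 0], "roll": 0, "fingers": -0.9},
    {"slide": [0, 0, 0], "roll": 0, "fingers": -0.9},
    {"slide": [0, 0, -0.5], "roll": 0, "fingers": -0.9},
    {"slide": [0, 0, -0.4], "roll": 0, "fingers": -0.9},
    {"slide": [0, 0, -0.2], "roll": 0, "fingers": -0.9},
    {"slide": [0, 0, -0.15], "roll": 0, "fingers": -0.9},
    {"slide": [0, 0, 0], "roll": 0, "fingers": -0.9}
  ]
}}

```text
t: 27.3
tool_pos: [0.53, 0.073, 0.0975]
orientation: [2.047, 0.333, -2.047]
force: [0.0, -0.2, -1.4]
opening: 0.0154
```

{"op": "play_rows", "data": {
  "plan": [
    {"slide": [0, 0, -0.1], "roll": 0, "fingers": -0.9},
    {"slide": [0, 0, -0.1], "roll": 0, "fingers": -0.9},
    {"slide": [0, 0, -0.07], "roll": 0, "fingers": -0.9},
    {"slide": [0, 0, 0], "roll": 0, "fingers": -0.9},
    {"slide": [0, 0, 0], "roll": 0, "fingers": -0.9}
  ]
}}

```text
t: 27.92
tool_pos: [0.5301, 0.073, 0.0894]
orientation: [2.046, 0.333, -2.048]
force: [-0.3, -1.5, -3.7]
opening: 0.0155
```

Run:
```python
from h import *
st,C,im=look('w13',[])
s=robot.read_camera('scene');a=s[140:240,270:390,::-1];cv2.imwrite('pics/s13c.png',cv2.resize(a,None,fx=6,fy=6,interpolation=cv2.INTER_CUBIC))
```

```text
t 27.925 tcp [0.5301 0.073  0.0894] yaw -71.52 open 0.015532296304268566 F [-0.3 -1.5 -3.7]
```

View pics/s13c.png

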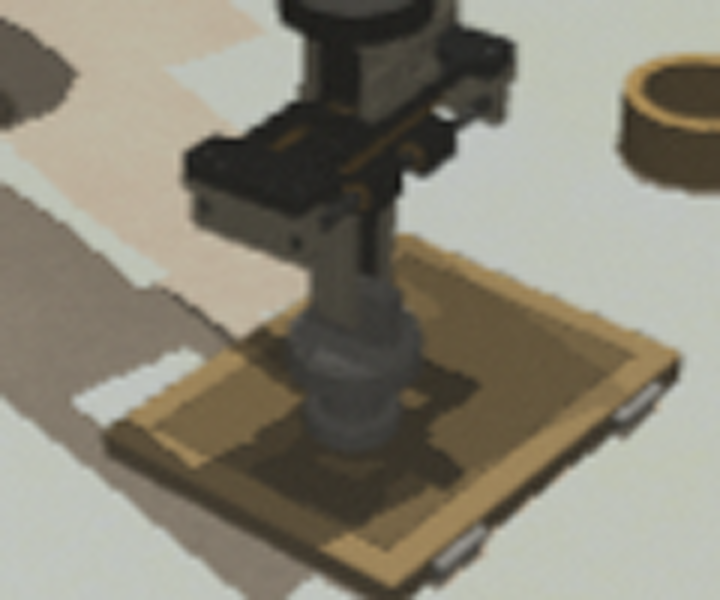

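{"op": "play_rows", "data": {
  "plan": [
    {"slide": [0, 0, -0.04], "roll": 0, "fingers": -0.9},
    {"slide": [0, 0, -0.04], "roll": 0, "fingers": -0.9},
    {"slide": [0, 0, -0.04], "roll": 0, "fingers": -0.9},
    {"slide": [0, 0, -0.02], "roll": 0, "fingers": -0.9},
    {"slide": [0, 0, 0], "roll": 0, "fingers": -0.9},
    {"slide": [0, 0, 0], "roll": 0, "fingers": -0.9}
  ],
  "squeeze": 60
}}

```text
t: 28.78
tool_pos: [0.5304, 0.073, 0.0863]
orientation: [2.047, 0.333, -2.047]
force: [-5.9, -0.1, 6.3]
opening: 0.0157
```

{"op": "play_rows", "data": {
  "plan": [
    {"slide": [-0.01, 0, -0.05], "roll": 0, "fingers": -0.9},
    {"slide": [-0.01, 0, -0.05], "roll": 0, "fingers": -0.9},
    {"slide": [0, 0, 0], "roll": 0, "fingers": -0.9},
    {"slide": [0, 0, 0], "roll": 0, "fingers": -0.9}
  ]
}}

```text
t: 29.28
tool_pos: [0.5304, 0.073, 0.0839]
orientation: [2.048, 0.333, -2.045]
force: [-5.6, -1.1, 8.6]
opening: 0.0159
```

{"op": "play_rows", "data": {
  "plan": [
    {"slide": [-0.01, 0, -0.05], "roll": 0, "fingers": -0.9},
    {"slide": [0, 0, -0.05], "roll": 0, "fingers": -0.9},
    {"slide": [0, 0, 0], "roll": 0, "fingers": -0.9},
    {"slide": [0, 0, 0], "roll": 0, "fingers": -0.9}
  ]
}}

```text
t: 29.78
tool_pos: [0.5304, 0.073, 0.0813]
orientation: [2.049, 0.333, -2.045]
force: [-6.2, -1.1, 11.7]
opening: 0.0156
```

{"op": "play_rows", "data": {
  "plan": [
    {"slide": [-0.02, 0, -0.05], "roll": 0, "fingers": -0.9},
    {"slide": [0, 0, -0.05], "roll": 0, "fingers": -0.9},
    {"slide": [0, 0, 0], "roll": 0, "fingers": -0.9},
    {"slide": [0, 0, 0], "roll": 0, "fingers": -0.9}
  ]
}}

```text
t: 30.28
tool_pos: [0.5308, 0.0731, 0.0806]
orientation: [2.051, 0.332, -2.042]
force: [-11.8, -1.4, 26.1]
opening: 0.0156
```

{"op": "play_rows", "data": {
  "plan": [
    {"slide": [0, 0, -0.05], "roll": 0, "fingers": -0.9},
    {"slide": [0, 0, -0.05], "roll": 0, "fingers": -0.9},
    {"slide": [0, 0, 0], "roll": 0, "fingers": -0.9},
    {"slide": [0, 0, 0], "roll": 0, "fingers": -0.9}
  ]
}}

```text
t: 30.78
tool_pos: [0.5322, 0.0734, 0.0801]
orientation: [2.054, 0.333, -2.039]
force: [-16.2, -1.3, 41.2]
opening: 0.0151
```

Run:
```python
from h import *
st,C,im=look('w14',[])
a=im[150:350,180:460,::-1];cv2.imwrite('pics/w14c.png',cv2.resize(a,None,fx=2.8,fy=2.8,interpolation=cv2.INTER_CUBIC))
s=robot.read_camera('scene');a=s[140:240,270:390,::-1];cv2.imwrite('pics/s14c.png',cv2.resize(a,None,fx=6,fy=6,interpolation=cv2.INTER_CUBIC))
```

```text
t 30.775 tcp [0.5322 0.0734 0.0801] yaw -71.5 open 0.015128798788887595 F [-16.2  -1.3  41.2]
```

View pics/s14c.png

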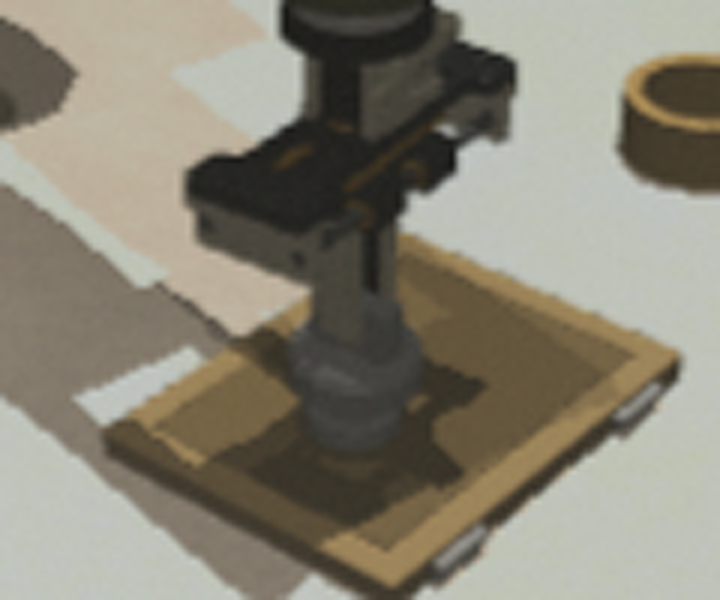

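View pics/w14c.png

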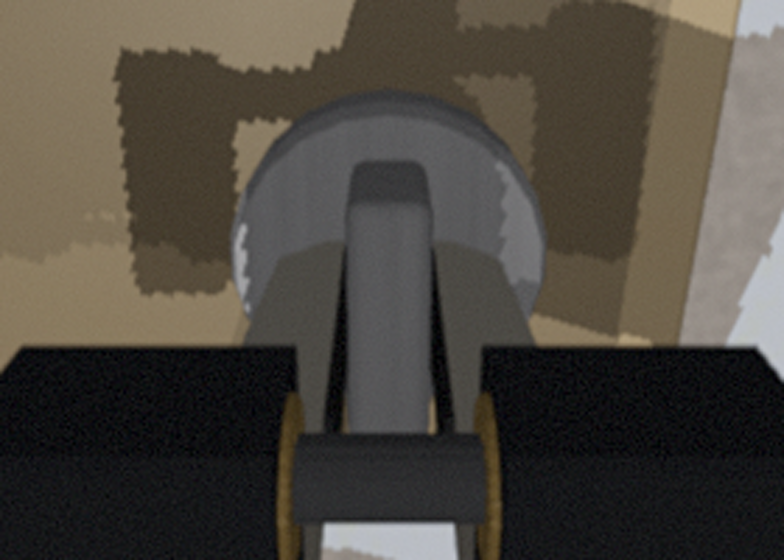

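{"op": "play_rows", "data": {
  "plan": [
    {"slide": [0, 0, 0.04], "roll": 0, "fingers": -0.9},
    {"slide": [0, 0, 0.03], "roll": 0, "fingers": -0.9},
    {"slide": [0, 0, 0], "roll": 0, "fingers": -0.9},
    {"slide": [0, 0, 0], "roll": 0, "fingers": -0.9}
  ]
}}

```text
t: 31.38
tool_pos: [0.5317, 0.0734, 0.0803]
orientation: [2.053, 0.333, -2.04]
force: [-9.1, -0.4, 26.1]
opening: 0.0158
```

Run:
```python
from h import *
st=robot.read_state();R=jaw(st);print(R[:,0],st['tool_pos'],st['force'],st['opening'],st['t'])
im=robot.read_camera('top');a=im[130:300,180:480,::-1];cv2.imwrite('pics/t15.png',cv2.resize(a,None,fx=2.6,fy=2.6))
for t in ['nut','padlock','screwdriver','tape','bottle','hinge']:
    print(t,[(round(x['p'],2),np.round(x['point'])) for x in robot.mark_of('top',t)][:1])
```

```text
[ 6.39426573e-03  5.17303579e-04 -9.99979423e-01] [0.5317198  0.07335378 0.08030663] [-9.09199308 -0.4294451  26.13559905] 0.015765029490370452 31.375
nut []
padlock [(0.54, array([398., 156.]))]
screwdriver [(0.62, array([450., 269.]))]
tape [(0.83, array([218., 241.]))]
bottle [(0.86, array([212., 197.]))]
hinge [(0.58, array([226., 173.]))]
```

View pics/t15.png

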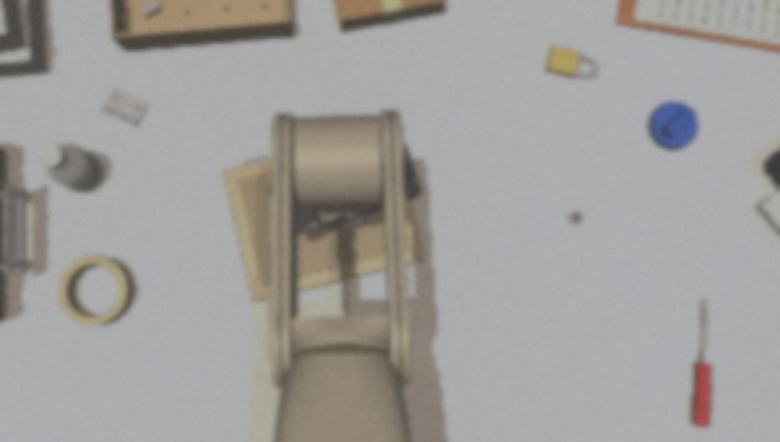

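All bystanders are where they started. The tilt is under 0.01 rad and the spindle is on its stop.

```bash
python3 -c "
from plant import robot
print(robot.close_job());s=robot.read_state();print(s['t'],s['tool_pos'],s['force'],s['opening'])"
```

```text
the job is handed in; nothing more can be done
None
the job is handed in; nothing more can be done
```

The lock is assembled and handed in at about 31.5 s of the 72 s allowed; `close_job` gives no verdict, so I can't confirm the score. I threaded the wide ring and then the collar down the spindle, fitted the grey steel cover and pressed it by its handle. The gripper is still holding it down.

**Ring and collar:** the wrist and scene pictures taken after each release showed the ring flat on the door and the collar seated on it. I judged this by eye and did not measure it again once the cover hid them.

**Pressed down:** the fingers had moved about 9 mm down since the cover met the tip. The force stayed low until near the end of the spindle's 8 mm travel, then rose steeply, which fits the stop. It peaked at 41 N, so I eased off to about 26 N, still well above the 14 N the stop needs. The press also puts about 9 N sideways on the tool.

**Grip and tilt:** the fingers were closed on the handle (15.8 mm opening, 60 N grip setting), with no slip visible in the last wrist picture. The tool was tilted about 0.006 rad.

**Other things on the table:** the top view before hand-in shows the bystanders and the blue look-alike where they were. The detector found every bystander except the nut, which I checked by eye.

**Disagreement:** the wrist camera put the spindle about 4 mm further along y than the top and scene cameras did. I aligned each part to the spindle within a single wrist picture instead of relying on absolute positions.

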